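Close and lock the praline tin, take off the outer lid

TASK

Close the praline tin: pull the keeper knob fully out until it clicks, carry the nested pair of lids over together and lower them gently and level onto the tin so that the inner lid sits flat on its rim, then push the keeper knob fully home so that its tongue locks over the inner lid's flange. Then lift the outer lid alone, keeping it level, right clear of the inner lid's knob, leaving the inner lid seated and undisturbed, and finish while still holding the outer lid still above the tin. Do not knock the other things on the counter about.

Things in the scene. Friction and masses are not known exactly. Their poses are not given: they have to be found in the camera images.
- tin: Fixed open round aluminium tin, 132 mm outside, 120 mm inside, 50 mm tall, on a wooden base 156 mm across, 12 mm thick. Origin under the base centre, on the counter; z up; its -x axis points to the keeper, roughly towards the robot. A steel guide block 34 mm wide fills x = -100 to -76 mm and is 88 mm high; a base arm 50 mm wide, 12 mm high runs under the keeper to x = -170 mm.
- tin_mouth (a point): Centre of the tin's mouth at the height of its rim, 62 mm above the counter; axes as the tin's.
- keeper (a joint): Keeper travel, m: 0 = home, 0.030 = fully out (along the tin's -x). An over-centre detent: about 4 N starts it from either end, easing to the middle, after which it snaps on to the other end. Home, its steel tongue (22 wide, 5 mm thick, underside 9 mm above the rim) ends 58 mm from the tin's axis and blocks the seat; out, it ends 88 mm from it. It passes 3 mm above a seated inner lid's flange.
- keeper_knob (a point): Centre of the keeper's dark wooden knob: horizontal cylinder 26 mm in diameter, 24 mm long, axis along the tin's x, 73.5 mm above the counter; moves with the keeper: 123 mm from the tin's axis home, 153 mm out. Pinch it from above across the tin's y; only the base arm is beneath it.
- rest: Fixed wooden disc 144 mm across and 12 mm high on which the lids wait; origin under its centre.
- inner_lid: Inner lid, plain wood, loose, about 0.17 kg. Origin under the plug's centre, z up. Plug z = 0 to 10 mm, 114 mm in diameter tapering to 102 at the bottom; flange 136 mm, z = 10 to 16; step 88 mm, to z = 30; straight round knob 18 mm, to z = 88, up through the outer lid. Lifted by this knob it carries the outer lid along.
- inner_flange (a point): Centre of the underside of the inner lid's flange (10 mm above its origin): lies on point tin_mouth when seated.
- inner_knob (a point): On the inner lid's axis, in the middle of the 28 mm of knob that stands free above the outer lid's collar (knob top is 14 mm above this point, collar top 14 mm below).
- outer_lid: Outer lid, plain aluminium, loose, about 0.14 kg, nested on the inner lid's step. Origin at the centre of the skirt's lower edge, z up; nested it is 19 mm above the inner lid's origin. Skirt 100 mm outside, 94 inside; top plate z = 11 to 15 mm; collar 40 mm outside, z = 15 to 41, with a 27 mm hole for the inner knob. It must rise over 69 mm to clear the knob.
- outer_collar (a point): On the outer lid's axis at half the height of its collar (13 mm below the collar's top, 13 mm above the top plate): where to pinch the outer lid from above.
- jar: bystander: small amber glass jar, 38 mm across, 55 mm tall; origin under its centre
- bowl: bystander: white bowl of pralines, 100 mm across, 40 mm tall; origin under its centre
- foil_bar: bystander: gold-foil bar lying flat, 130 x 30 x 22 mm, long along its x; origin under its centre
- gift_box: bystander: cardboard gift box 110 x 90 x 50 mm; origin under its centre
- spatula: bystander: spatula lying flat, 200 mm long along its x
- foil_block: bystander: silver-foil block 70 x 50 x 30 mm; origin under its centre
Mind the look-alikes: they are no part of the job. Leave any yellow look-alike of the outer_lid alone. What is shaped like the inner_lid but yellow is not meant.

How it is judged (in metres and radians):
On the way, in this order (a step that is already met when the one before it is completed fails the run):
1. keeper knob pulled fully out (value of joint keeper above 0.026 m), for 0.2 s.
2. both lids lowered together: inner lid flat on the tin's rim, outer lid still nested on it, keeper out (horizontal distance between inner_flange and tin_mouth below 0.006 m and z of inner_flange in the frame of tin_mouth between -0.003 and 0.0025 m and angle between inner_lid's own z axis and vertical below 0.06 rad and z of outer_lid in the frame of inner_lid below 0.022 m and value of joint keeper above 0.02 m), for 0.2 s.
3. keeper pushed fully home over the seated inner lid, outer lid still nested (horizontal distance between inner_flange and tin_mouth below 0.006 m and z of inner_flange in the frame of tin_mouth between -0.003 and 0.0025 m and angle between inner_lid's own z axis and vertical below 0.06 rad and z of outer_lid in the frame of inner_lid below 0.022 m and value of joint keeper below 0.004 m), for 0.2 s.
At the end, for the whole second after the job is handed in: Keeper home (under 4 mm); inner lid flat on the rim (6 mm off centre, 2.5 mm high, 0.06 rad at most), touched by neither arm nor outer lid; outer lid held still in the fingers, level (0.2 rad), within 60 mm of the tin axis, its origin over 90 mm above the inner lid origin (horizontal distance between inner_flange and tin_mouth below 0.006 m and z of inner_flange in the frame of tin_mouth between -0.003 and 0.0025 m and angle between inner_lid's own z axis and vertical below 0.06 rad and value of joint keeper below 0.004 m and z of outer_lid in the frame of inner_lid above 0.09 m and horizontal distance between outer_lid and tin_mouth below 0.06 m and angle between outer_lid's own z axis and vertical below 0.2 rad and linear speed of outer_lid below 0.05 m/s and contact force between the fingers and outer_lid above 1 N and contact force between each of outer_lid, the arm, the fingers and inner_lid below 0.05 N and contact force between outer_lid and tin below 0.05 N); the arm keeps its last pose, push and grip.
It fails at once if a lid tipped by more than 0.3 rad (angle between any of inner_lid, outer_lid's own z axis and vertical above 0.3 rad).
It fails at once if the lids dropped onto the tin (inner lid faster than 0.3 m/s within 30 mm of its seat) (distance between inner_flange and tin_mouth below 0.03 m and linear speed of inner_lid above 0.3 m/s).
It fails at once if the outer lid parted from the inner lid (by over 10 mm) while the inner lid is not seated on the tin within 7 mm (z of outer_lid in the frame of inner_lid above 0.029 m and distance between inner_flange and tin_mouth above 0.007 m).
It fails at once if a bystander moved by more than 40 mm (distance of any of jar, bowl, foil_bar, gift_box, spatula, foil_block from where it was at the start of the episode above 0.04 m).
It also fails if it takes over 64 s, if anything falls off the work surface, if the arm or the gripper's body presses on something with over 40 N, if the wrist force passes 120 N, or if a joint passes its speed limit or range.

ROBOT

A 6-joint arm with a two-finger parallel gripper is mounted at the origin on the work surface. World frame = base frame: x ahead of the robot, y to its left, z up, the work surface at z = 0. Lengths are in m, angles in degrees, forces in N, time in s.
With the tool pointing down it reaches from about 0.25 to 0.725 m from the base axis. Payload 9.7 kg.
Tool frame: the origin (TCP) lies midway between the tips of the shut fingers; the grasp point (between the pads) lies 19 mm behind it (bot.hold_point_z is the distance from the TCP to the grasp point, in m); z points along the fingers, y is the line along which they close (so a half turn about z gives the same grasp; the last joint's range is limited). The gripper opens to 85 mm and grips with 20 to 120 N. Pads are 22 mm wide; open, the fingers measure 114 mm over their backs; the gripper's body (76 mm by 85 mm) begins 54 mm behind the grasp point. The pads swing forward as they close: fully open they stand 13 mm farther back than shut.
Start: joints at [68.354, 4.979, 10.078, 95.1, 0, 90], TCP at [0.203, 0.511, 0.231] pointing down, gripper open.
Joint ranges: [-179.16, 179.16], [-48.56, 103.87], [-65.8, 70.77], [-126.05, 130.52], [-82.76, 87.17], [-180, 180]. Speed limits (degrees/s): [127.2, 127.2, 147.25, 180, 180, 180].

INTERFACE

Orientations are given as [roll, pitch, yaw] about the fixed x, y, z axes, in that order (R = Rz(yaw) Ry(pitch) Rx(roll)).
In Python, from workcell import bot gives the robot as it stands.
- The arm moves only by the tool play_rows, never from a script. Its argument "steps" is a list that holds one entry, the list of rows, each a list of 4 numbers: the shift along the tool's x, y, z in m, then the turn about the tool's z in rad. In form: [[[tx, ty, tz, yaw], ...]]. A call has exactly 5 rows; each row shifts and turns the commanded pose from where the row before left it, along the tool's axes as they then stand; what a row does not reach is not made up. A row lasts 1/12 s, in which the tool goes at most 41.7 mm and 7.16 degrees, less where a joint would pass 70% of its speed; a pose out of reach is approached as far as the arm can. A call is refused whole if a number of a shift passes 0.0417 or a number of a turn 0.125, either way. A call with a gripper value outside its range is refused whole. "gripper" is the finger opening in m, from 0 to 0.0854, set as the call begins (left out, the last holds). The fingers move at their own pace and stop on an object; "squeeze" is the grip in N (left out, the last holds). Time passes only in rows, so rows that do not move let the fingers close, or fill a call up. It gives the time, the measured TCP pose, the force, the opening and the grip force at its end, in the units of the state.
- bot.get_obs(): the state, without advancing time (a new reading comes with each control period).
- bot.camera(name): name is "scene" or "top" or "wrist"; returns a dict with "img" (480x640x3 uint8, blue, green, red), "vfov" (degrees; the focal length in pixels is half the picture's height over the tangent of half this angle, whatever the lens; pixels are square), "cx", "cy" (the principal point, pixels), "xyz" and "attitude" of the camera in the world. Camera axes: x right, y down, z forward; pixel columns grow to the right and rows downward; lengths in m; the calibration is good to about 2 mm. A picture is of the moment at which its call begins. There is no depth.
- bot.job_done(): hands the job in; it is judged then, once.
The state is a dict: "time": time; "q": joint angles; "qd": joint speeds; "joint_efforts": joint torques, N m; "ee_pos": TCP position; "tcp_rot": TCP orientation; "wrist_force": force on the tool from outside, world axes, zero at the start; "torque": the same for the moment, N m; "opening": finger opening in m; "grasp_force": force on a finger pad.
Only numpy, scipy, OpenCV 4.12 (cv2) and the standard library are available. Lean on these libraries where they do the work, as an engineer would, in place of code of your own. Each camera call takes 0.05 s, during which the arm holds its last target. There are 200 camera calls.

## Working session

There is one attempt and no reset: what is moved stays moved. The work goes in short steps, Python scripts to look and compute and a tool call to move; the robot and the scene stay as the last step left them, time stands still between calls to the robot, and variables do not carry over. Pictures are saved under pics/ and viewed, at most 10 in all, crops included, and the job is handed in when it is done.

Besides the shell and the picture viewer there is one more tool, called after "Emit:" as a command line: name --argument value ..., lists and objects as JSON in quotes. play_rows: Moves the arm, as the interface text tells. Its arguments: {"type":"object","properties":{"steps":{"type":"array","items":{"type":"array","items":{"type":"array","items":{"type":"number"}}}},"gripper":{"type":"number"},"squeeze":{"type":"number"}},"required":["steps"]}

```bash
mkdir -p pics; python3 - <<'E'
from workcell import bot
import cv2,pickle
d={}
for n in("scene","top","wrist"):
    c=bot.camera(n);d[n]=c;cv2.imwrite(f"pics/{n}0.png",c["img"]);print(n,c["vfov"],c["cx"],c["cy"],c["xyz"],c["attitude"])
pickle.dump(d,open("c0.pkl","wb"));print(bot.get_obs(),bot.hold_point_z)
E
```

```text
scene 53.198596133264076 319.9330545692358 235.5596965578182 [ 1.12939494 -0.27442964  0.80540751] [-139.33000355   -0.99517904   66.94680471]
top 55.19576906055654 331.85458484280764 228.98399704946564 [ 0.47769121 -0.01453338  0.98248437] [-173.52291817    0.53405493  -90.0230875 ]
wrist 64.84088156233794 320.0957593492624 239.17324309027737 [0.12635531 0.54156717 0.37419328] [1.61222108e+02 7.77188371e-02 6.83847410e+01]
{'time': 0.15, 'q': array([ 6.83524750e+01,  5.00539156e+00,  1.00437332e+01,  9.50988046e+01,
       -8.91723947e-04,  8.99999003e+01]), 'qd': array([ 0.05744783, -0.09486936,  0.21200767, -0.05126955, -0.00233643,
        0.00671407]), 'joint_efforts': array([ 8.10261936e-04, -5.20763290e+01,  4.65045476e+01,  1.38891069e-02,
       -6.13173725e-06,  7.94152243e-06]), 'ee_pos': array([0.20283236, 0.51104515, 0.23072094]), 'tcp_rot': array([-1.79939537e+02,  8.91618239e-04,  1.58352576e+02]), 'wrist_force': array([0.7278441 , 0.03575415, 0.14996034]), 'torque': array([ 0.01882457, -0.00730739, -0.02459514]), 'grasp_force': 0.0, 'opening': 0.08548097873916075} 0.0187
```

View pics/top0.png

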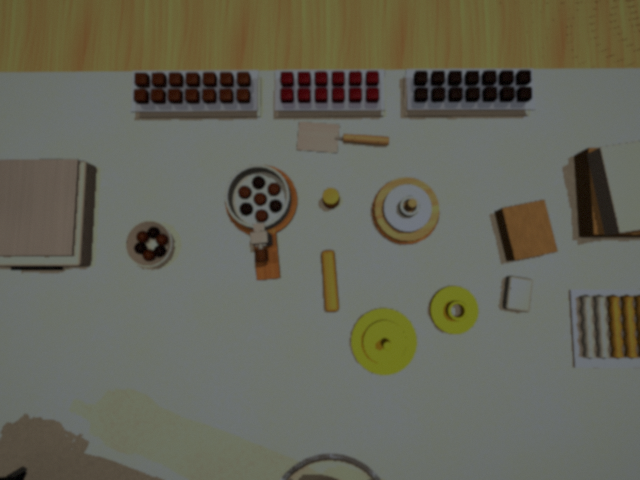

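View pics/scene0.png

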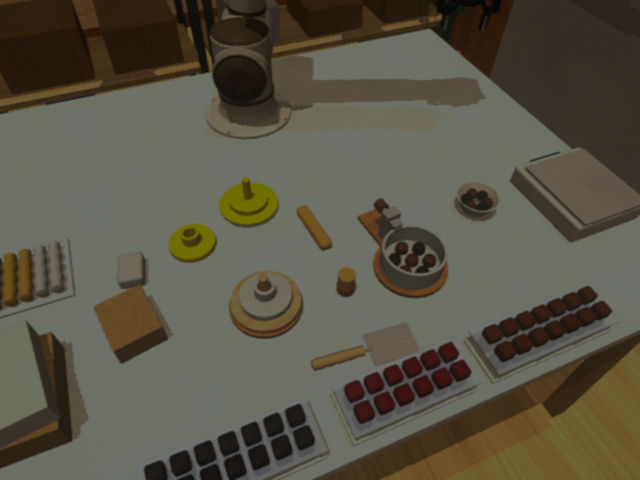

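Top view: the tin is at about (258,197), its keeper knob at (261,253), the nested lids on the rest at (407,209), with yellow look-alikes at (384,340) and (455,309). Next I'll zoom in.

```bash
cat > h.py <<'E'
import numpy as np,cv2,pickle
from scipy.spatial.transform import Rotation as R
def cam(c):
    f=240/np.tan(np.radians(c["vfov"]/2)); return f,R.from_euler('xyz',c["attitude"],degrees=True).as_matrix(),np.array(c["xyz"])
def ray(c,u,v):
    f,M,p=cam(c); d=M@np.array([(u-c["cx"])/f,(v-c["cy"])/f,1]); return p,d/np.linalg.norm(d)
def plane(c,u,v,z):
    p,d=ray(c,u,v); return p+d*(z-p[2])/d[2]
def proj(c,P):
    f,M,p=cam(c); q=M.T@(np.array(P)-p); return c["cx"]+f*q[0]/q[2],c["cy"]+f*q[1]/q[2]
def tri(a,b):
    A=np.zeros((3,3));y=np.zeros(3)
    for p,d in(a,b): m=np.eye(3)-np.outer(d,d);A+=m;y+=m@p
    x=np.linalg.solve(A,y);return x,[np.linalg.norm(np.cross(x-p,d)) for p,d in(a,b)]
def crop(c,x,y,w,h,s):
    return cv2.convertScaleAbs(cv2.resize(c["img"][y:y+h,x:x+w],None,fx=s,fy=s,interpolation=cv2.INTER_CUBIC),alpha=1.7)
E
python3 - <<'E'
from h import *
d=pickle.load(open("c0.pkl","rb"))
a=np.hstack([crop(d["top"],215,155,100,75+55,4)[:,:400],crop(d["top"],360,165,100,130,4)])
a=cv2.resize(a,None,fx=.5*2,fy=1)
cv2.imwrite("pics/t1.png",a)
b=np.hstack([crop(d["scene"],355,185,100,120,4),crop(d["scene"],220,250,100,120,4)])
cv2.imwrite("pics/s1.png",b)
E
```

```text
(no output)
```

View pics/t1.png

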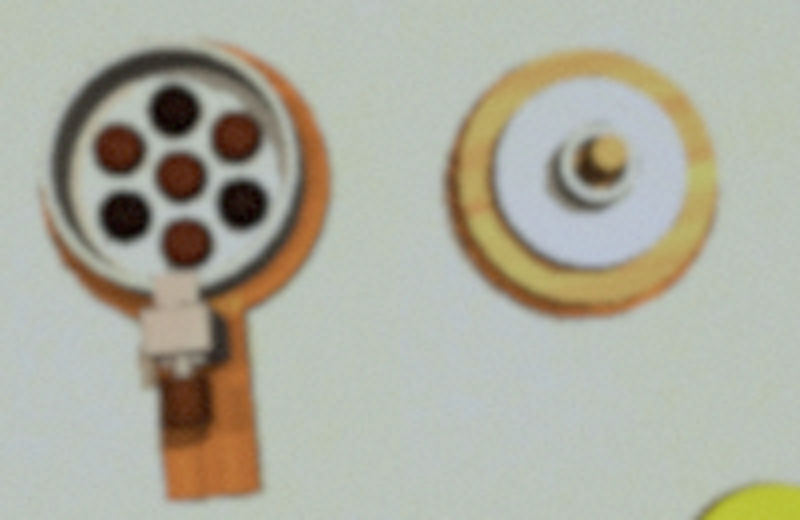

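View pics/s1.png

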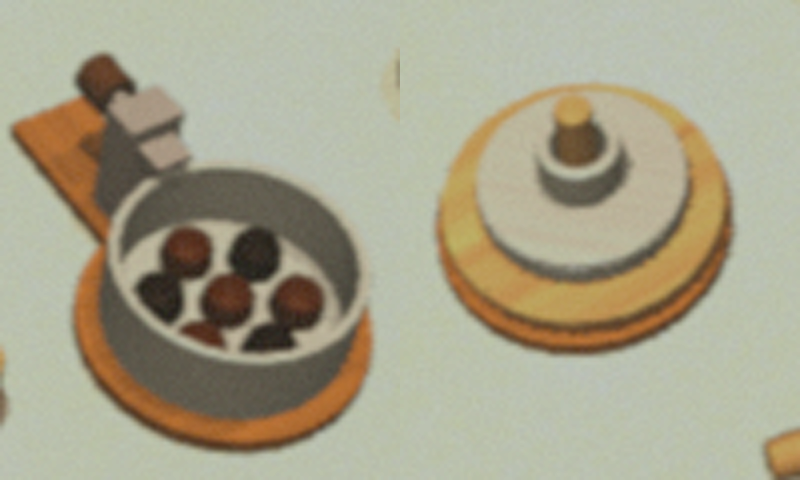

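```bash
python3 - <<'E'
from h import *
d=pickle.load(open("c0.pkl","rb"));t=d["top"];s=d["scene"]
T=lambda x,y,ox,oy:(ox+(x+.5)/4-.5,oy+(y+.5)/4-.5)
r=lambda *a:np.round(a[0],4)
print("rim",r(plane(t,*T(172,170,215,155),.062)))
print("rim scene",r(plane(s,*T(237,262,355,185),.062)))
for p in((167,499),(261,494)): print("arm end",r(plane(t,*T(*p,215,155),.012)))
print("blocktop",r(plane(t,*T(178,330,215,155),.088)))
print("knob top",r(plane(t,*T(188,402,215,155),.0835)))
X,e=tri(ray(t,*T(605-400,153,360,165)),ray(s,*T(573-400,109,220,250)));print("lidknob tri",r(X),e)
print("knob@.1",r(plane(t,*T(205,153,360,165),.1)),r(plane(s,*T(173,109,220,250),.1)))
print("plate",r(plane(t,*T(192,172,360,165),.046)),"flange",r(plane(t,*T(187,178,360,165),.028)))
# masks
h=cv2.cvtColor(t["img"],cv2.COLOR_BGR2HSV)
for n,(x,y,w,hh) in {"tin":(215,155,100,130),"lid":(360,165,100,90)}.items():
    H=h[y:y+hh,x:x+w]; m=((H[...,1]>110)&(H[...,0]<30)).astype(np.uint8)
    cs,_=cv2.findContours(m,cv2.RETR_EXTERNAL,cv2.CHAIN_APPROX_NONE)
    c=max(cs,key=cv2.contourArea)[:,0]+[x,y]; print(n,len(c),cv2.minEnclosingCircle(c.astype(np.float32)),c.min(0),c.max(0))
E
```

```text
rim [0.6477 0.1452 0.062 ]
rim scene [0.6531 0.1467 0.062 ]
arm end [0.4814 0.1534 0.012 ]
arm end [0.484  0.1039 0.012 ]
blocktop [0.5634 0.1363 0.088 ]
knob top [0.5284 0.1315 0.0835]
lidknob tri [ 0.6286 -0.1597  0.1011] [np.float64(9.519365470444904e-05), np.float64(9.519365470455639e-05)]
knob@.1 [ 0.6287 -0.16    0.1   ] [ 0.6279 -0.1595  0.1   ]
plate [ 0.6281 -0.162   0.046 ] flange [ 0.6278 -0.1622  0.028 ]
tin 263 ((268.0, 224.5), 55.409934997558594) [254 170] [296 279]
lid 328 ((404.829833984375, 210.94351196289062), 32.97189712524414) [372 179] [437 243]
```

Emit:
play_rows --steps '[[[0, 0, 0, -0.12], [0, 0, 0, -0.12], [0, 0, 0, -0.12], [0, 0, 0, -0.12], [0, 0, 0, 0]]]'

```text
time: 0.57
ee_pos: [0.2028, 0.5111, 0.231]
tcp_rot: [-180.0, -0.0, -173.8]
wrist_force: [-0.7, 0.7, -0.6]
opening: 0.0855
grasp_force: 0.0
```

Emit:
play_rows --steps '[[[-0.019, -0.0273, 0, 0], [-0.019, -0.0273, 0, 0], [-0.019, -0.0273, 0, 0], [-0.019, -0.0273, 0, 0], [-0.019, -0.0273, 0, 0]]]'

```text
time: 0.98
ee_pos: [0.3119, 0.3838, 0.2312]
tcp_rot: [-180.0, -0.0, -174.4]
wrist_force: [0.6, -0.2, -0.0]
opening: 0.0852
grasp_force: 0.0
```

Emit:
play_rows --steps '[[[-0.019, -0.0273, 0, 0], [-0.019, -0.0273, 0, 0], [-0.019, -0.0273, 0, 0], [-0.019, -0.0273, 0, 0], [-0.019, -0.0273, 0, 0]]]'

```text
time: 1.4
ee_pos: [0.4205, 0.2576, 0.2313]
tcp_rot: [180.0, 0.0, -174.4]
wrist_force: [0.4, 0.6, -1.3]
opening: 0.0858
grasp_force: 0.0
```

Emit:
play_rows --steps '[[[-0.018, -0.0273, 0, 0], [-0.018, -0.0273, 0, 0], [-0.018, -0.0273, 0, 0], [0, 0, 0, 0], [0, 0, 0, 0]]]'

```text
time: 1.82
ee_pos: [0.4825, 0.1817, 0.2308]
tcp_rot: [-180.0, -0.0, -174.5]
wrist_force: [0.3, 0.8, 0.1]
opening: 0.0857
grasp_force: 0.0
```

```bash
python3 - <<'E'
from workcell import bot
from h import *
c=bot.camera("wrist");pickle.dump(c,open("w1.pkl","wb"));cv2.imwrite("pics/w1.png",cv2.convertScaleAbs(c["img"],alpha=1.5))
o=bot.get_obs();print(o["time"],o["ee_pos"],o["tcp_rot"],o["q"],c["xyz"],c["attitude"])
for P in((.528,.133,.0835),(.65,.146,.062)):print(proj(c,P))
E
```

```text
1.8667 [0.4818993  0.18261592 0.23099606] [ 1.79998858e+02 -4.18749695e-02 -1.74404963e+02] [2.07475584e+01 2.46521634e-01 5.13731920e+00 9.49309182e+01
 1.20480316e-02 1.51525177e+01] [0.40061293 0.17375615 0.37444846] [1.61278620e+02 3.78262661e-02 9.55004008e+01]
(np.float64(257.0178701340199), np.float64(266.7567640354368))
(np.float64(268.34335531700134), np.float64(372.5594980645559))
```

View pics/w1.png

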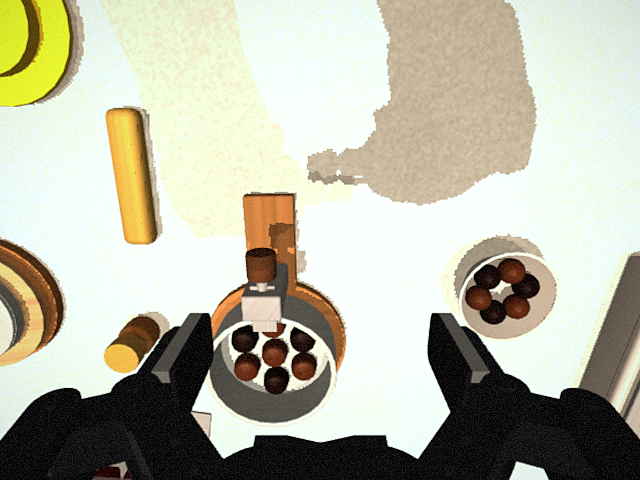

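```bash
python3 - <<'E'
from h import *
c=pickle.load(open("w1.pkl","rb"));r=lambda a:np.round(a,4)
for n,u,v,z in(("rimL",208,372,.062),("rimR",336,372,.062),("rimB",272,423.5,.062),("knob far end top",261,249,.0835),("kn near end top",261,276,.083),("blk L",242,315,.088),("blk R",281,318,.088),("tongue end",265,331,.076),("armL",243,193.5,.012),("armR",296,194,.012)):
    print(n,r(plane(c,u,v,z)))
# rim fit from mask of bright ring edge: background/dark edges via Canny -> ellipse check
for P in((.649,.146,.062),): print(proj(c,P))
E
```

```text
rimL [0.6551 0.0864 0.062 ]
rimR [0.6429 0.2127 0.062 ]
rimB [0.7135 0.1531 0.062 ]
knob far end top [0.5119 0.1356 0.0835]
kn near end top [0.5363 0.1366 0.083 ]
blk L [0.5722 0.1227 0.088 ]
blk R [0.5719 0.1562 0.088 ]
tongue end [0.5938 0.1419 0.076 ]
armL [0.4834 0.1061 0.012 ]
armR [0.4789 0.1575 0.012 ]
(np.float64(268.39592160758), np.float64(371.7219834450165))
```

Wrist view: the knob is at (261,263), the block at (262,316), and the rim runs from column 208 to 336 with its bottom at row 423. This agrees with the top view to about 3 mm, with tin ≈ (0.649, 0.147) and yaw ≈ 6°.

Emit:
play_rows --steps '[[[-0.0126, -0.0175, 0, 0], [-0.0126, -0.0175, 0, 0], [-0.0126, -0.0175, 0, 0], [0, 0, 0.03, 0], [0, 0, 0.03, 0]]]'

```text
time: 2.28
ee_pos: [0.5258, 0.1353, 0.172]
tcp_rot: [180.0, 0.2, -174.3]
wrist_force: [1.1, 0.8, -0.1]
opening: 0.0853
grasp_force: 0.0
```

Emit:
play_rows --steps '[[[0, 0, 0.03, 0], [0, 0, 0.03, 0], [0, 0, 0.025, 0], [0, 0, 0.02, 0], [0, 0, 0.013, 0]]]'

```text
time: 2.7
ee_pos: [0.5231, 0.1357, 0.0508]
tcp_rot: [-180.0, -0.2, -174.2]
wrist_force: [-1.0, -1.0, -0.1]
opening: 0.0854
grasp_force: 0.0
```

Emit:
play_rows --steps '[[[0, 0, 0, 0], [0, 0, 0, 0], [0, 0, 0, 0], [0, 0, 0, 0], [0, 0, 0, 0]]]' --gripper 0.01 --squeeze 30

```text
time: 3.12
ee_pos: [0.5254, 0.1349, 0.0545]
tcp_rot: [-180.0, 0.1, -174.1]
wrist_force: [2.4, -17.3, 8.0]
opening: 0.0257
grasp_force: 10.3
```

Emit:
play_rows --steps '[[[0, 0, 0, 0], [0, 0, 0, 0], [0, 0, 0, 0], [0, 0, 0, 0], [0, 0, 0, 0]]]'

```text
time: 3.53
ee_pos: [0.5254, 0.1347, 0.0547]
tcp_rot: [180.0, 0.1, -174.2]
wrist_force: [-1.7, -1.7, 7.6]
opening: 0.025
grasp_force: 29.4
```

Emit:
play_rows --steps '[[[0.006, 0, 0, 0], [0.006, 0, 0, 0], [0.006, 0, 0, 0], [0.006, 0, 0, 0], [0.006, 0, 0, 0]]]'

```text
time: 3.95
ee_pos: [0.4953, 0.1315, 0.0547]
tcp_rot: [-180.0, 0.1, -174.2]
wrist_force: [19.5, -1.0, 5.3]
opening: 0.0245
grasp_force: 29.9
```

Emit:
play_rows --steps '[[[0.001, 0, 0, 0], [0.0, 0, 0, 0], [0, 0, 0, 0], [0, 0, 0, 0], [0, 0, 0, 0]]]'

```text
time: 4.37
ee_pos: [0.4955, 0.1315, 0.0547]
tcp_rot: [-180.0, 0.2, -174.2]
wrist_force: [6.4, -2.1, 3.2]
opening: 0.0249
grasp_force: 31.6
```

Emit:
play_rows --steps '[[[0, 0, 0, 0], [0, 0, 0, 0], [0, 0, 0, 0], [0, 0, 0, 0], [0, 0, 0, 0]]]' --gripper 0.085

```text
time: 4.78
ee_pos: [0.4936, 0.1315, 0.0531]
tcp_rot: [180.0, -0.0, -174.1]
wrist_force: [0.0, -0.4, 0.1]
opening: 0.0832
grasp_force: 0.0
```

Emit:
play_rows --steps '[[[0, 0, -0.02, 0], [0, 0, -0.04, 0], [0, 0, -0.04, 0], [0, 0, -0.04, 0], [0, 0, -0.04, 0]]]'

```text
time: 5.2
ee_pos: [0.4934, 0.1314, 0.2351]
tcp_rot: [180.0, -0.0, -174.1]
wrist_force: [0.8, 0.5, 0.3]
opening: 0.0846
grasp_force: 0.0
```

Emit:
play_rows --steps '[[[0, 0, 0, 0], [0, 0, 0, 0], [0, 0, 0, 0], [0, 0, 0, 0], [0, 0, 0, 0]]]'

```text
time: 5.62
ee_pos: [0.4934, 0.1314, 0.2317]
tcp_rot: [-180.0, -0.1, -174.1]
wrist_force: [-0.1, 0.2, -0.1]
opening: 0.085
grasp_force: 0.0
```

```bash
python3 - <<'E'
from workcell import bot
from h import *
c=bot.camera("wrist");t=bot.camera("top");pickle.dump((c,t),open("w2.pkl","wb"))
a=cv2.convertScaleAbs(c["img"],alpha=1.5)[:,100:540]; b=crop(t,200,140,110,150,3.2)[:480]
cv2.imwrite("pics/w2.png",np.hstack([a,b]));print(bot.get_obs()["ee_pos"],b.shape)
E
```

```text
[0.49350345 0.13139807 0.23216147] (480, 352, 3)
```

View pics/w2.png

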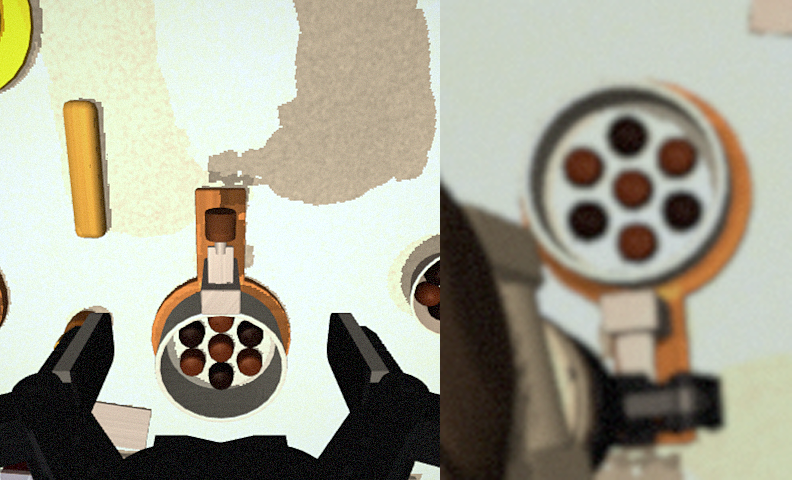

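Keeper is out: the wrist crop shows the tongue flush in the block at (320,270) and the knob moved to (320,224), with the rim spanning columns 257–389.

```bash
python3 - <<'E'
from h import *
c,t=pickle.load(open("w2.pkl","rb"));r=lambda a:np.round(a,4)
L,Rr,B=plane(c,257,366,.062),plane(c,389,366,.062),plane(c,323,419.5,.062)
print("rim",r(L),r(Rr),r(B),"mid",r((L+Rr)/2),np.linalg.norm(L-Rr))
for n,u,v,z in(("knob far top",320,207.5,.0835),("knob near top",320,240,.083),("blk",321,302,.088)):print(n,r(plane(c,u,v,z)))
T=lambda x,y:(200+(x-440+.5)/3.2-.5,140+(y+.5)/3.2-.5)
print("top rim",r(plane(t,*T(631,183),.062)))
for P in((.649,.147,.062),):print([(x-200)*3.2+440 if i==0 else (x-140)*3.2 for i,x in enumerate(proj(t,P))])
# pralines / circle fit of rim outer edge in top, green-ish bg vs: HoughCircles
g=cv2.cvtColor(t["img"],cv2.COLOR_BGR2GRAY);g=cv2.resize(g[140:290,200:310],None,fx=4,fy=4,interpolation=cv2.INTER_CUBIC)
h=cv2.HoughCircles(g,cv2.HOUGH_GRADIENT,1.5,20,param1=80,param2=40,minRadius=105,maxRadius=145)
for x,y,q in h[0][:5]: print("hough",r(plane(t,200+x/4-.4,140+y/4-.4,.062)),q/4)
E
```

```text
rim [0.6548 0.0851 0.062 ] [0.6413 0.2147 0.062 ] [0.7141 0.1569 0.062 ] mid [0.648  0.1499 0.062 ] 0.1302883976406514
knob far top [0.4834 0.13   0.0835]
knob near top [0.5106 0.1328 0.083 ]
blk [0.5642 0.1392 0.088 ]
top rim [0.6483 0.1417 0.062 ]
[np.float64(621.597192674896), np.float64(180.8499286533688)]
hough [0.6477 0.1461 0.062 ] 30.375
hough [0.6384 0.1399 0.062 ] 34.8
hough [0.6547 0.1539 0.062 ] 27.075
```

Emit:
play_rows --steps '[[[-0.013, -0.038, 0, 0], [-0.013, -0.038, 0, 0], [-0.013, -0.038, 0, 0], [-0.013, -0.038, 0, 0], [-0.013, -0.038, 0, 0]]]'

```text
time: 6.13
ee_pos: [0.5782, -0.0526, 0.2328]
tcp_rot: [180.0, -0.0, -174.1]
wrist_force: [0.9, 0.8, 0.4]
opening: 0.0849
grasp_force: 0.0
```

Emit:
play_rows --steps '[[[-0.013, -0.038, 0, 0], [-0.013, -0.038, 0, 0], [-0.013, -0.038, 0, 0], [0, 0, 0, 0], [0, 0, 0, 0]]]'

```text
time: 6.55
ee_pos: [0.6285, -0.1623, 0.231]
tcp_rot: [179.9, -0.2, -174.3]
wrist_force: [-0.1, 0.5, -0.0]
opening: 0.0851
grasp_force: 0.0
```

Emit:
play_rows --steps '[[[0, 0, 0.02, 0], [0, 0, 0.015, 0], [0, 0, 0, 0], [0, 0, 0, 0], [0, 0, 0, 0]]]' --gripper 0.06

```text
time: 6.97
ee_pos: [0.6284, -0.1595, 0.1996]
tcp_rot: [-180.0, 0.1, -174.1]
wrist_force: [0.2, -0.3, -0.1]
opening: 0.0602
grasp_force: 0.0
```

```bash
python3 - <<'E'
from workcell import bot
from h import *
c=bot.camera("wrist");pickle.dump(c,open("w3.pkl","wb"))
cv2.imwrite("pics/w3.png",cv2.convertScaleAbs(c["img"],alpha=1.4))
o=bot.get_obs();print(o["ee_pos"],o["tcp_rot"],o["opening"],proj(c,(.6283,-.1605,.1)))
E
```

```text
[ 0.62859764 -0.1597321   0.1998752 ] [-1.79965756e+02  9.84598139e-02 -1.74103800e+02] 0.05983908518422253 (np.float64(319.07295890190477), np.float64(238.46392960778792))
```

View pics/w3.png

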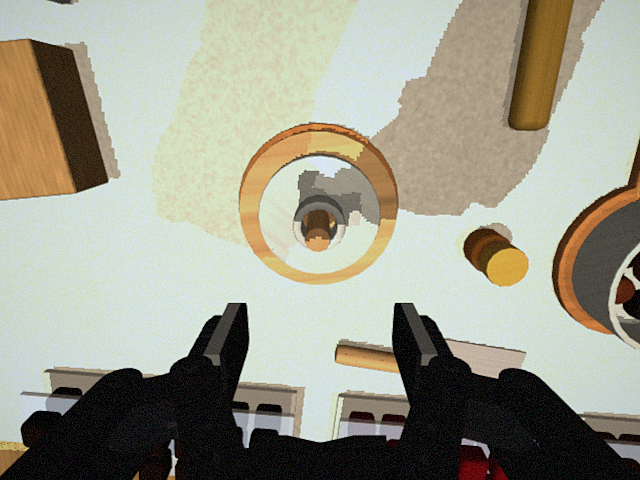

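Knob top is at (317,243) in the wrist view, within 3 mm of the earlier triangulation. Descending.

Emit:
play_rows --steps '[[[-0.0013, -0.0013, 0.03, 0], [0, 0, 0.03, 0], [0, 0, 0.03, 0], [0, 0, 0.02, 0], [0, 0, 0.015, 0]]]'

```text
time: 7.43
ee_pos: [0.6294, -0.161, 0.072]
tcp_rot: [180.0, -0.1, -174.1]
wrist_force: [0.5, -0.1, 0.7]
opening: 0.0601
grasp_force: 0.0
```

Emit:
play_rows --steps '[[[0, 0, 0, 0], [0, 0, 0, 0], [0, 0, 0, 0], [0, 0, 0, 0], [0, 0, 0, 0]]]' --gripper 0.005 --squeeze 50

```text
time: 7.85
ee_pos: [0.6308, -0.1614, 0.0756]
tcp_rot: [-180.0, 0.2, -174.1]
wrist_force: [-0.9, 2.7, 7.1]
opening: 0.0162
grasp_force: 48.9
```

Emit:
play_rows --steps '[[[0, 0, 0, 0], [0, 0, 0, 0], [0, 0, 0, 0], [0, 0, 0, 0], [0, 0, 0, 0]]]'

```text
time: 8.27
ee_pos: [0.6308, -0.1614, 0.0757]
tcp_rot: [-180.0, 0.2, -174.1]
wrist_force: [-1.0, 2.7, 6.6]
opening: 0.0162
grasp_force: 48.9
```

Emit:
play_rows --steps '[[[0, 0, -0.003, 0], [0, 0, -0.006, 0], [0, 0, -0.012, 0], [0, 0, -0.016, 0], [0, 0, -0.018, 0]]]'

```text
time: 8.68
ee_pos: [0.6294, -0.1614, 0.129]
tcp_rot: [180.0, -0.1, -174.2]
wrist_force: [1.0, 0.8, -3.8]
opening: 0.0164
grasp_force: 48.8
```

Emit:
play_rows --steps '[[[0, 0, -0.016, 0], [0, 0, -0.012, 0], [0, 0, -0.008, 0], [0, 0, -0.004, 0], [0, 0, 0, 0]]]'

```text
time: 9.1
ee_pos: [0.6301, -0.1615, 0.1691]
tcp_rot: [-180.0, 0.0, -174.1]
wrist_force: [0.3, -1.4, -3.6]
opening: 0.016
grasp_force: 48.8
```

```bash
python3 - <<'E'
from workcell import bot
from h import *
c=bot.camera("wrist");s=bot.camera("scene");pickle.dump((c,s),open("w4.pkl","wb"))
a=cv2.convertScaleAbs(c["img"],alpha=1.4)[60:460,120:520]; b=crop(s,170,160,160,160,2.5)
cv2.imwrite("pics/w4.png",np.hstack([a,b]))
o=bot.get_obs();print(o["ee_pos"],o["tcp_rot"],o["opening"],o["wrist_force"])
E
```

```text
[ 0.62963505 -0.16143174  0.16749404] [ 1.79980869e+02 -5.74465952e-02 -1.74145361e+02] 0.016327697020808433 [ 0.8475079   0.26943427 -3.79986105]
```

View pics/w4.png

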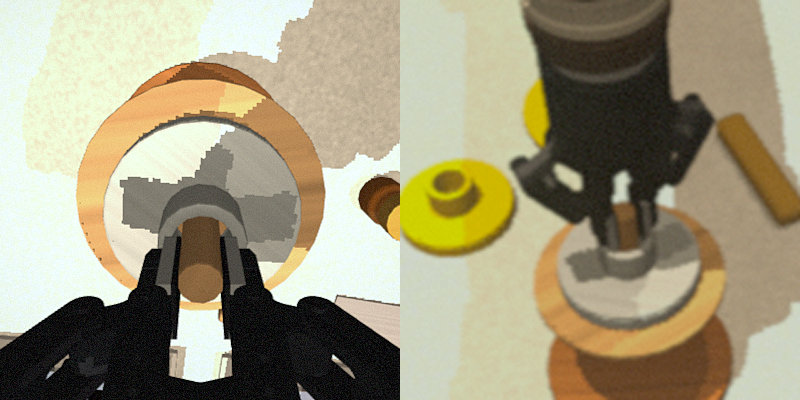

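Lids are lifted level. In the wrist crop the flange spans columns 77–325, and the collar and knob sit between the fingers at (202,250). Now I'll check their offset from the TCP.

```bash
python3 - <<'E'
from h import *
c,s=pickle.load(open("w4.pkl","rb"));r=lambda a:np.round(a,4)
print("knobtop",r(plane(c,322,340,.192)))
L,Q,T,B=[plane(c,u+120,v+60,.12) for u,v in((77,195),(325,195),(201,78.5),(201,311))]
print(r(L),r(Q),r(T),r(B),"c",r((L+Q)/2),r((T+B)/2))
# plate: cols 104..300, top 120
L,Q,T=[plane(c,u+120,v+60,.138) for u,v in((104,205),(300,205),(201,120))]
print("plate",r((L+Q)/2),r(T),np.linalg.norm(L-Q))
E
```

```text
knobtop [ 0.6282 -0.1612  0.192 ]
[ 0.6294 -0.2295  0.12  ] [ 0.6154 -0.0947  0.12  ] [ 0.5611 -0.1684  0.12  ] [ 0.698  -0.1542  0.12  ] c [ 0.6224 -0.1621  0.12  ] [ 0.6295 -0.1613  0.12  ]
plate [ 0.6207 -0.1618  0.138 ] [ 0.5784 -0.1667  0.138 ] 0.0979374846534571
```

Emit:
play_rows --steps '[[[-0.0014, 0.0085, 0, 0], [-0.0014, 0.0085, 0, 0], [-0.0028, 0.017, 0, 0], [-0.0028, 0.017, 0, 0], [-0.0028, 0.017, 0, 0]]]'

```text
time: 9.62
ee_pos: [0.6338, -0.0911, 0.1677]
tcp_rot: [180.0, -0.0, -174.1]
wrist_force: [0.0, 0.3, -3.0]
opening: 0.0163
grasp_force: 48.9
```

Emit:
play_rows --steps '[[[-0.0028, 0.017, 0, 0], [-0.0028, 0.017, 0, 0], [-0.0028, 0.017, 0, 0], [-0.0028, 0.017, 0, 0], [-0.0028, 0.017, 0, 0]]]'

```text
time: 10.03
ee_pos: [0.6389, -0.0048, 0.1678]
tcp_rot: [180.0, -0.0, -174.1]
wrist_force: [0.1, -1.1, -4.3]
opening: 0.0162
grasp_force: 48.9
```

Emit:
play_rows --steps '[[[-0.0028, 0.017, 0, 0], [-0.0028, 0.017, 0, 0], [-0.0028, 0.017, 0, 0], [-0.0028, 0.017, 0, 0], [-0.0028, 0.017, 0, 0]]]'

```text
time: 10.45
ee_pos: [0.644, 0.0812, 0.1677]
tcp_rot: [180.0, -0.1, -174.1]
wrist_force: [0.6, 0.3, -4.2]
opening: 0.0164
grasp_force: 48.9
```

Emit:
play_rows --steps '[[[-0.0028, 0.017, 0, 0], [-0.0028, 0.017, 0, 0], [-0.0028, 0.017, 0, 0], [-0.0014, 0.0085, 0, 0], [-0.0014, 0.0085, 0, 0]]]'

```text
time: 10.87
ee_pos: [0.6483, 0.1495, 0.1678]
tcp_rot: [-180.0, -0.1, -174.1]
wrist_force: [-0.0, 0.2, -3.2]
opening: 0.0163
grasp_force: 49.0
```

Emit:
play_rows --steps '[[[0, 0, 0.004, 0], [0, 0, 0.008, 0], [0, 0, 0.008, 0], [0, 0, 0.004, 0], [0, 0, 0, 0]]]'

```text
time: 11.28
ee_pos: [0.6481, 0.1472, 0.1423]
tcp_rot: [-180.0, -0.2, -174.2]
wrist_force: [0.2, -0.3, -3.5]
opening: 0.016
grasp_force: 49.0
```

```bash
python3 - <<'E'
from workcell import bot
from h import *
c=bot.camera("wrist");s=bot.camera("scene");pickle.dump((c,s),open("w5.pkl","wb"))
a=cv2.convertScaleAbs(c["img"],alpha=1.4)[60:460,120:520]; b=crop(s,330,140,160,160,2.5)
cv2.imwrite("pics/w5.png",np.hstack([a,b]))
o=bot.get_obs();print(o["ee_pos"],o["tcp_rot"],o["opening"],o["wrist_force"])
E
```

```text
[0.64858285 0.14747573 0.14396203] [-1.79994030e+02 -3.82042026e-02 -1.74188021e+02] 0.016253743765565633 [-0.22009574  0.18922498 -3.71871115]
```

View pics/w5.png

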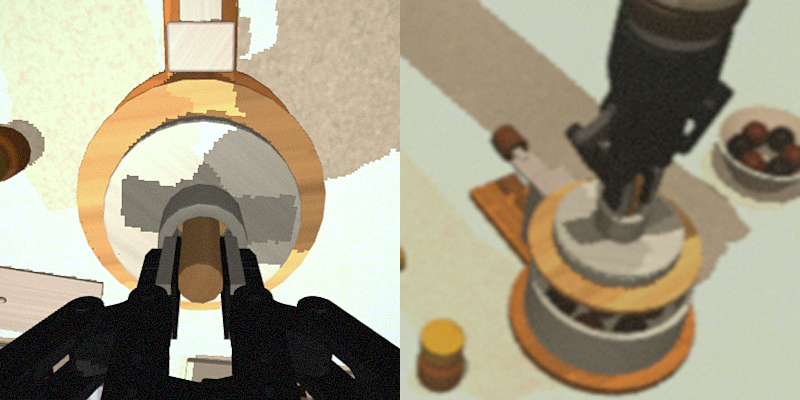

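Lids hang level over the tin, and the guide block is laterally aligned (crop columns 166–237, lid axis at column 201). I'll check the fore-aft fit from the block's near edge at crop row 72.

```bash
python3 - <<'E'
from h import *
c,s=pickle.load(open("w5.pkl","rb"));r=lambda a:np.round(a,4)
E=plane(c,201.5+120,71+60,.088);F=plane(c,201.5+120,23+60,.088);ps=np.radians(6.2);d=np.array([np.cos(ps),np.sin(ps),0])
print(r(E),r(F),r(E+.076*d),r(F+.1*d))
E
```

```text
[0.5756 0.1402 0.088 ] [0.5533 0.1379 0.088 ] [0.6511 0.1484 0.088 ] [0.6527 0.1487 0.088 ]
```

Emit:
play_rows --steps '[[[-0.0015, 0.0005, 0.002, 0], [0, 0, 0.004, 0], [0, 0, 0.005, 0], [0, 0, 0.004, 0], [0, 0, 0.003, 0]]]'

```text
time: 11.8
ee_pos: [0.65, 0.1487, 0.1254]
tcp_rot: [-180.0, -0.0, -174.1]
wrist_force: [-0.6, 0.2, -3.1]
opening: 0.0162
grasp_force: 49.0
```

Emit:
play_rows --steps '[[[0, 0, 0.002, 0], [0, 0, 0.002, 0], [0, 0, 0.002, 0], [0, 0, 0.001, 0], [0, 0, 0, 0]]]'

```text
time: 12.22
ee_pos: [0.6506, 0.1488, 0.12]
tcp_rot: [180.0, 0.1, -174.1]
wrist_force: [0.7, -0.7, 0.7]
opening: 0.0159
grasp_force: 49.6
```

Emit:
play_rows --steps '[[[0, 0, 0, 0], [0, 0, 0, 0], [0, 0, 0, 0], [0, 0, 0, 0], [0, 0, 0, 0]]]'

```text
time: 12.63
ee_pos: [0.6506, 0.1488, 0.1198]
tcp_rot: [180.0, 0.1, -174.1]
wrist_force: [2.4, -1.0, 3.0]
opening: 0.0166
grasp_force: 49.6
```

Emit:
play_rows --steps '[[[0, 0, 0.001, 0], [0, 0, 0, 0], [0, 0, 0, 0], [0, 0, 0, 0], [0, 0, 0, 0]]]'

```text
time: 13.05
ee_pos: [0.651, 0.1488, 0.1194]
tcp_rot: [180.0, 0.1, -174.1]
wrist_force: [4.2, -0.2, 5.4]
opening: 0.0165
grasp_force: 50.2
```

Emit:
play_rows --steps '[[[-0.001, 0, 0, 0], [-0.001, 0, 0, 0], [0, 0, 0, 0], [0, 0, 0, 0], [0, 0, 0, 0]]]'

```text
time: 13.47
ee_pos: [0.6517, 0.1488, 0.1172]
tcp_rot: [-180.0, -0.1, -174.1]
wrist_force: [1.0, -0.1, -2.8]
opening: 0.0162
grasp_force: 49.0
```

Emit:
play_rows --steps '[[[-0.001, 0, 0, 0], [0, 0, 0, 0], [0, 0, 0, 0], [0, 0, 0, 0], [0, 0, 0, 0]]]'

```text
time: 13.88
ee_pos: [0.6531, 0.1491, 0.1182]
tcp_rot: [180.0, -0.0, -174.1]
wrist_force: [-0.8, 0.2, -2.4]
opening: 0.0167
grasp_force: 49.0
```

Emit:
play_rows --steps '[[[0, 0, 0.001, 0], [0, 0, 0, 0], [0, 0, 0.001, 0], [0, 0, 0, 0], [0, 0, 0, 0]]]'

```text
time: 14.3
ee_pos: [0.6531, 0.1491, 0.1162]
tcp_rot: [180.0, -0.0, -174.1]
wrist_force: [-0.7, -0.0, -4.3]
opening: 0.0163
grasp_force: 49.0
```

Emit:
play_rows --steps '[[[0, 0, 0, 0], [0, 0, 0, 0], [0, 0, 0, 0], [0, 0, 0, 0], [0, 0, 0, 0]]]'

```text
time: 14.72
ee_pos: [0.6532, 0.1491, 0.1163]
tcp_rot: [180.0, 0.0, -174.1]
wrist_force: [0.6, 0.2, -3.2]
opening: 0.0163
grasp_force: 49.0
```

Still free, so I'll keep lowering.

Emit:
play_rows --steps '[[[0, 0, 0.001, 0], [0, 0, 0, 0], [0, 0, 0, 0], [0, 0, 0, 0], [0, 0, 0, 0]]]'

```text
time: 15.13
ee_pos: [0.6532, 0.1491, 0.1157]
tcp_rot: [180.0, 0.0, -174.1]
wrist_force: [-1.6, 1.3, 1.8]
opening: 0.0163
grasp_force: 49.5
```

Emit:
play_rows --steps '[[[0, 0, 0.001, 0], [0, 0, 0, 0], [0, 0, 0, 0], [0, 0, 0, 0], [0, 0, 0, 0]]]'

```text
time: 15.55
ee_pos: [0.6533, 0.1492, 0.1157]
tcp_rot: [180.0, 0.1, -174.1]
wrist_force: [-4.2, 0.1, 8.0]
opening: 0.0166
grasp_force: 50.3
```

Contact at TCP z = 0.1157 m, exactly the predicted seat height. Releasing.

Emit:
play_rows --steps '[[[0, 0, 0, 0], [0, 0, 0, 0], [0, 0, 0, 0], [0, 0, 0, 0], [0, 0, 0, 0]]]' --gripper 0.06

```text
time: 15.97
ee_pos: [0.6532, 0.149, 0.114]
tcp_rot: [-180.0, -0.0, -174.1]
wrist_force: [-0.1, -0.4, -0.3]
opening: 0.06
grasp_force: 0.0
```

Emit:
play_rows --steps '[[[0, 0, -0.008, 0], [0, 0, -0.02, 0], [0, 0, -0.03, 0], [0, 0, -0.03, 0], [0, 0, -0.02, 0]]]'

```text
time: 16.38
ee_pos: [0.6533, 0.1491, 0.226]
tcp_rot: [180.0, 0.2, -174.1]
wrist_force: [0.7, 0.6, 1.0]
opening: 0.0601
grasp_force: 0.0
```

Emit:
play_rows --steps '[[[0.033, 0, 0, 0], [0.033, 0, 0, 0], [0.033, 0, 0, 0], [0.033, 0, 0, 0], [0.026, 0, 0, 0]]]' --gripper 0.085

```text
time: 16.8
ee_pos: [0.494, 0.1326, 0.223]
tcp_rot: [180.0, 0.0, -174.1]
wrist_force: [0.1, 0.1, 0.3]
opening: 0.0851
grasp_force: 0.0
```

Emit:
play_rows --steps '[[[0, 0, 0, 0], [0, 0, 0, 0], [0, 0, 0, 0], [0, 0, 0, 0], [0, 0, 0, 0]]]'

```text
time: 17.22
ee_pos: [0.4967, 0.133, 0.222]
tcp_rot: [-180.0, -0.0, -174.2]
wrist_force: [0.9, -0.3, 0.2]
opening: 0.0849
grasp_force: 0.0
```

```bash
python3 - <<'E'
from workcell import bot
from h import *
c=bot.camera("wrist");s=bot.camera("scene");pickle.dump((c,s),open("w6.pkl","wb"))
a=cv2.convertScaleAbs(c["img"],alpha=1.4)[60:460,120:520]; b=crop(s,330,160,160,160,2.5)
cv2.imwrite("pics/w6.png",np.hstack([a,b]))
o=bot.get_obs();print(o["ee_pos"],o["tcp_rot"],o["opening"],o["wrist_force"])
E
```

```text
[0.4965066  0.13296471 0.22183683] [-1.79991605e+02 -5.01765957e-02 -1.74155779e+02] 0.08495287813024266 [ 0.56238543  0.56150664 -0.15758689]
```

View pics/w6.png

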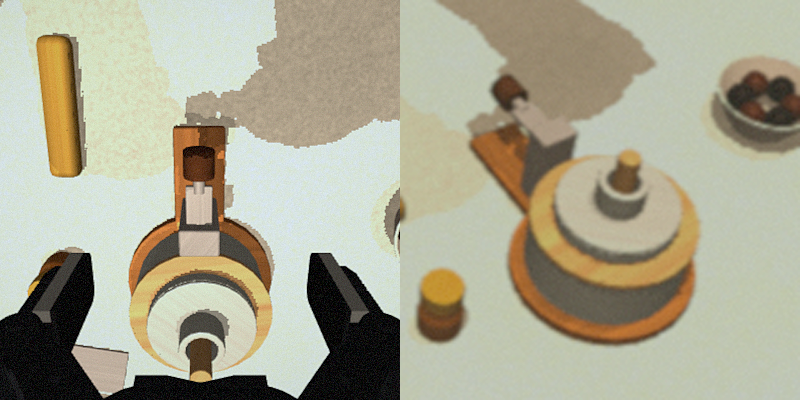

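The last picture shows the lids level on the tin (wrist crop, centre about (201,320)) and the keeper still out (knob at (198,163)). Now I'll push the keeper home.

Emit:
play_rows --steps '[[[0, -0.0015, 0.03, 0], [0, 0, 0.035, 0], [0, 0, 0.035, 0], [0, 0, 0.035, 0], [0, 0, 0.02, 0]]]'

```text
time: 17.73
ee_pos: [0.4948, 0.131, 0.0631]
tcp_rot: [-180.0, -0.2, -174.2]
wrist_force: [0.1, -0.2, -0.5]
opening: 0.0848
grasp_force: 0.0
```

Emit:
play_rows --steps '[[[0, 0, 0.014, 0], [0, 0, 0, 0], [0, 0, 0, 0], [0, 0, 0, 0], [0, 0, 0, 0]]]' --squeeze 30

```text
time: 18.15
ee_pos: [0.4971, 0.1317, 0.0548]
tcp_rot: [180.0, 0.1, -174.1]
wrist_force: [-0.2, 0.0, -0.0]
opening: 0.0854
grasp_force: 0.0
```

Emit:
play_rows --steps '[[[0, 0, 0, 0], [0, 0, 0, 0], [0, 0, 0, 0], [0, 0, 0, 0], [0, 0, 0, 0]]]' --gripper 0.01

```text
time: 18.57
ee_pos: [0.4962, 0.1315, 0.0534]
tcp_rot: [180.0, 0.0, -174.1]
wrist_force: [-1.2, 5.9, 10.1]
opening: 0.0252
grasp_force: 24.3
```

Emit:
play_rows --steps '[[[0, 0, 0, 0], [0, 0, 0, 0], [0, 0, 0, 0], [0, 0, 0, 0], [0, 0, 0, 0]]]'

```text
time: 18.98
ee_pos: [0.4962, 0.1316, 0.0535]
tcp_rot: [180.0, 0.0, -174.1]
wrist_force: [-1.2, 0.3, 4.6]
opening: 0.0253
grasp_force: 29.4
```

Emit:
play_rows --steps '[[[-0.006, 0, 0, 0], [-0.006, 0, 0, 0], [-0.006, 0, 0, 0], [-0.006, 0, 0, 0], [-0.006, 0, 0, 0]]]'

```text
time: 19.4
ee_pos: [0.5265, 0.1347, 0.0535]
tcp_rot: [180.0, 0.0, -174.1]
wrist_force: [-36.7, -1.2, 15.7]
opening: 0.0246
grasp_force: 30.6
```

Emit:
play_rows --steps '[[[-0.001, 0, 0, 0], [0, 0, 0, 0], [0, 0, 0, 0], [0, 0, 0, 0], [0, 0, 0, 0]]]'

```text
time: 19.82
ee_pos: [0.5261, 0.1347, 0.0535]
tcp_rot: [180.0, -0.1, -174.1]
wrist_force: [-9.3, 1.0, 10.4]
opening: 0.025
grasp_force: 30.2
```

Emit:
play_rows --steps '[[[0, 0, 0, 0], [0, 0, 0, 0], [0, 0, 0, 0], [0, 0, 0, 0], [0, 0, 0, 0]]]' --gripper 0.085

```text
time: 20.23
ee_pos: [0.527, 0.1345, 0.053]
tcp_rot: [-180.0, -0.0, -174.2]
wrist_force: [0.2, -0.0, -1.2]
opening: 0.0834
grasp_force: 0.0
```

Emit:
play_rows --steps '[[[0, 0, -0.02, 0], [0, 0, -0.04, 0], [0, 0, -0.04, 0], [0, 0, -0.04, 0], [0, 0, -0.03, 0]]]'

```text
time: 20.65
ee_pos: [0.5272, 0.1346, 0.2268]
tcp_rot: [180.0, 0.2, -174.1]
wrist_force: [1.2, -0.5, 0.1]
opening: 0.0849
grasp_force: 0.0
```

Emit:
play_rows --steps '[[[0, 0, 0, 0], [0, 0, 0, 0], [0, 0, 0, 0], [0, 0, 0, 0], [0, 0, 0, 0]]]'

```text
time: 21.07
ee_pos: [0.5265, 0.1345, 0.2218]
tcp_rot: [-180.0, -0.1, -174.1]
wrist_force: [0.5, 0.6, -0.4]
opening: 0.0847
grasp_force: 0.0
```

```bash
python3 - <<'E'
from workcell import bot
from h import *
c=bot.camera("wrist");s=bot.camera("scene");pickle.dump((c,s),open("w7.pkl","wb"))
o=bot.get_obs();print(o["time"],o["ee_pos"],o["tcp_rot"])
r=lambda a:np.round(a,4)
def dark(c,z):
    h=cv2.cvtColor(c["img"],cv2.COLOR_BGR2HSV)
    u,v=proj(c,(.513,.1335,.0735));m=((h[...,2]<80)&(h[...,1]>90)).astype(np.uint8)
    n,l,st,ce=cv2.connectedComponentsWithStats(m)
    for i in range(1,n):
        if st[i,4]>150 and abs(ce[i][0]-u)<40 and abs(ce[i][1]-v)<70: x,y,w,hh,A=st[i];print(st[i],r(plane(c,x+w/2,y,.08)),r(plane(c,x+w/2,y+hh,.083)))
print("now");dark(c,0)
print("out");dark(pickle.load(open("w6.pkl","rb"))[0],0)
print("home0");dark(pickle.load(open("w1.pkl","rb")),0)
# collar: bright ring in scene? knob tops: tan blob in wrist
print("lid top proj",proj(c,(.653,.149,.14)),proj(s,(.653,.149,.14)))
E
```

```text
21.1667 [0.52662445 0.13450553 0.22224091] [-1.79985840e+02 -9.88297373e-02 -1.74146439e+02]
now
[ 302  171   45   72 1964] [0.4866 0.1334 0.08  ] [0.5425 0.1393 0.083 ]
out
[ 294  186   51   61 1619] [0.4688 0.1294 0.08  ] [0.5168 0.1343 0.083 ]
home0
[ 246  223   50   60 1086] [0.49   0.1422 0.08  ] [0.542  0.1454 0.083 ]
lid top proj (np.float64(322.4453604492518), np.float64(409.250026924091)) (np.float64(421.7862516652589), np.float64(223.66545221962627))
```

Keeper is home: the knob's near edge is at x = 0.5425, against 0.542 at the start and 0.517 when out. Now I'll grasp the outer lid's collar.

Emit:
play_rows --steps '[[[-0.032, 0.0014, 0, 0], [-0.032, 0, 0, 0], [-0.032, 0, 0, 0], [-0.031, 0, 0, 0], [0, 0, 0, 0]]]'

```text
time: 21.58
ee_pos: [0.657, 0.1491, 0.218]
tcp_rot: [-180.0, -0.3, -174.2]
wrist_force: [0.9, -0.3, -0.6]
opening: 0.085
grasp_force: 0.0
```

Emit:
play_rows --steps '[[[0, 0, 0.02, 0], [0, 0, 0.03, 0], [0, 0, 0.03, 0], [0, 0, 0.02, 0], [0, 0, 0.01, 0]]]'

```text
time: 22.0
ee_pos: [0.6515, 0.1486, 0.1092]
tcp_rot: [-180.0, -0.3, -174.1]
wrist_force: [0.0, 0.4, 0.1]
opening: 0.0847
grasp_force: 0.0
```

Emit:
play_rows --steps '[[[0, 0, 0.01, 0], [0, 0, 0.006, 0], [0, 0, 0.004, 0], [0, 0, 0, 0], [0, 0, 0, 0]]]'

```text
time: 22.42
ee_pos: [0.6535, 0.1491, 0.0942]
tcp_rot: [180.0, 0.1, -174.1]
wrist_force: [0.7, 0.5, 0.3]
opening: 0.0847
grasp_force: 0.0
```

Emit:
play_rows --steps '[[[0, 0, 0.002, 0], [0, 0, 0.002, 0], [0, 0, 0, 0], [0, 0, 0, 0], [0, 0, 0, 0]]]' --gripper 0.05 --squeeze 30

```text
time: 22.83
ee_pos: [0.6532, 0.149, 0.0894]
tcp_rot: [180.0, 0.0, -174.1]
wrist_force: [-0.5, -0.6, 0.2]
opening: 0.05
grasp_force: 0.0
```

Emit:
play_rows --steps '[[[0, 0, 0, 0], [0, 0, 0, 0], [0, 0, 0, 0], [0, 0, 0, 0], [0, 0, 0, 0]]]' --gripper 0.03

```text
time: 23.25
ee_pos: [0.6533, 0.149, 0.0897]
tcp_rot: [180.0, 0.0, -174.1]
wrist_force: [-0.2, -0.2, 4.4]
opening: 0.0391
grasp_force: 30.6
```

Emit:
play_rows --steps '[[[0, 0, 0, 0], [0, 0, 0, 0], [0, 0, 0, 0], [0, 0, 0, 0], [0, 0, 0, 0]]]'

```text
time: 23.67
ee_pos: [0.6533, 0.149, 0.0896]
tcp_rot: [180.0, 0.0, -174.1]
wrist_force: [-0.5, 0.6, 5.5]
opening: 0.0394
grasp_force: 30.7
```

Collar gripped at an opening of 39.4 mm. Lifting slowly and straight up.

Emit:
play_rows --steps '[[[0, 0, -0.002, 0], [0, 0, -0.003, 0], [0, 0, -0.004, 0], [0, 0, -0.006, 0], [0, 0, -0.007, 0]]]'

```text
time: 24.08
ee_pos: [0.653, 0.1489, 0.1114]
tcp_rot: [-180.0, -0.0, -174.1]
wrist_force: [0.5, 0.3, -1.5]
opening: 0.0393
grasp_force: 30.4
```

Emit:
play_rows --steps '[[[0, 0, -0.008, 0], [0, 0, -0.01, 0], [0, 0, -0.01, 0], [0, 0, -0.01, 0], [0, 0, -0.01, 0]]]'

```text
time: 24.5
ee_pos: [0.6533, 0.149, 0.1607]
tcp_rot: [180.0, 0.0, -174.1]
wrist_force: [0.2, -0.2, -2.6]
opening: 0.0394
grasp_force: 30.4
```

Emit:
play_rows --steps '[[[0, 0, -0.01, 0], [0, 0, -0.01, 0], [0, 0, -0.008, 0], [0, 0, -0.005, 0], [0, 0, -0.002, 0]]]'

```text
time: 24.92
ee_pos: [0.6535, 0.149, 0.1954]
tcp_rot: [180.0, 0.1, -174.1]
wrist_force: [-0.0, 0.7, -2.2]
opening: 0.0391
grasp_force: 30.5
```

Emit:
play_rows --steps '[[[0, 0, 0, 0], [0, 0, 0, 0], [0, 0, 0, 0], [0, 0, 0, 0], [0, 0, 0, 0]]]'

```text
time: 25.33
ee_pos: [0.653, 0.1489, 0.1938]
tcp_rot: [-180.0, -0.0, -174.1]
wrist_force: [0.2, -0.3, -1.7]
opening: 0.0395
grasp_force: 30.4
```

```bash
python3 - <<'E'
from workcell import bot
from h import *
c=bot.camera("wrist");s=bot.camera("scene");t=bot.camera("top");pickle.dump((c,s,t),open("w8.pkl","wb"))
o=bot.get_obs();print(o["time"],o["ee_pos"],o["tcp_rot"],o["wrist_force"],o["opening"],o["grasp_force"])
s6=pickle.load(open("w7.pkl","rb"))[1]
# is the flange (wood) still where it was in the scene view?
def wood(im):
    h=cv2.cvtColor(im["img"][190:300,370:460],cv2.COLOR_BGR2HSV);m=((h[...,0]<30)&(h[...,1]>100)&(h[...,2]>90)).astype(np.uint8)
    n,l,st,ce=cv2.connectedComponentsWithStats(m);return [(x.tolist(),np.round(y,1).tolist()) for x,y in zip(st[1:],ce[1:]) if x[4]>40]
print(wood(s6));print(wood(s))
E
```

```text
25.4833 [0.6531555  0.14893301 0.19413767] [-1.79998628e+02 -1.13960102e-02 -1.74148283e+02] [ 1.43968097  0.169846   -1.93090385] 0.03919859648017004 30.43841357342899
[([0, 32, 79, 73, 1519], [38.7, 72.6])]
[([0, 19, 80, 87, 2126], [36.8, 68.3])]
```

```bash
python3 -c "
from workcell import bot
print(bot.job_done())"
```

```text
the job is handed in; nothing more can be done
None
```

The tin is closed and the job is handed in, though no verdict came back: the inner lid is seated, the keeper is locked home over it, and the outer lid is held level and still about 104 mm above where it was nested.

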